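# Hold the sprung tuning rod at its index

### The arm

A 7-joint arm with a two-finger parallel gripper is mounted at the origin on the work surface. World frame = base frame: x ahead of the robot, y to its left, z up, the work surface at z = 0. Lengths are in m, angles in rad, forces in N, time in s.
With the tool pointing down it reaches from about 0.35 to 0.9 m from the base axis. Payload 19.9 kg.
Tool frame: the origin (TCP) lies midway between the tips of the shut fingers; the grasp point (between the pads) lies 19 mm behind it; z points along the fingers, y is the line along which they close (so a half turn about z gives the same grasp; the last joint's range is limited). The gripper opens to 85 mm and grips with 20 to 120 N. Pads are 22 mm wide; open, the fingers measure 114 mm over their backs; the gripper's body (76 mm by 85 mm) begins 54 mm behind the grasp point. The pads swing forward as they close: fully open they stand 13 mm farther back than shut.
Start: joints at [-0.042, 0.417, -0.01, 1.614, 0.005, 1.111, -0.053], TCP at [0.625, 0, 0.192] pointing down, gripper open.
Joint ranges: [-2.81, 2.81], [-0.39, 2.02], [-1.27, 1.25], [0.06, 2.57], [-1.19, 4.33], [0.19, 2], [-2.82, 2.82]. Speed limits (rad/s): [1.89, 1.89, 2.39, 2.39, 3.01, 3.01, 3.01].

### API

Orientations are given as a unit quaternion [x, y, z, w].
In Python, from workcell import readout, get_image, camera_model, ctrl gives the robot as it stands. The module is installed in compiled form; this text tells all that it offers.
- The arm moves only by the tool step_arm, never from a script. Its argument "moves" is a list of rows, each a list of 7 numbers: the shift along the tool's x, y, z in units of 10 cm (1.0 is 10 cm), then the turn, a rotation vector about the tool's x, y, z in units of 90 degrees (1.0 is 90 degrees), then the opening, from -1 (shut) to 1 (fully open). In form: [[tx, ty, tz, ax, ay, az, gripper], ...]. A call has 1 to 12 rows; each row is the pose to reach, as a shift and turn from the pose commanded when the call began, along the tool's axes at that moment; what a row does not reach only later rows make up. A row lasts 1/8 s, in which the tool goes at most 62.5 mm and 10.7 degrees, less where a joint would pass 70% of its speed; a pose out of reach is approached as far as the arm can. A call with a number of a shift or a turn outside -1 to 1 is refused whole. A call with a gripper value outside its range is refused whole. The fingers move at their own pace and stop on an object; "force" is the grip in N (left out, the last holds). Time passes only in rows, so rows that repeat a pose let the fingers close. It gives the time, the measured TCP pose, the force, the opening and the grip force at its end, in the units of the state.
- readout.get_obs(): the state, without advancing time (a new reading comes with each control period).
- get_image(name): name is "scene" or "side" or "wrist"; returns the picture (400x640x3 uint8, red, green, blue); there is no depth.
- camera_model(name): a dict with "fx", "fy", "cx", "cy" (pixels), "dist_coeffs" ([k1, k2, p1, p2, k3] as OpenCV has them; the pictures are not rectified), "rvec" (rotation vector, rad) and "tvec" (3), from world to camera coordinates, as OpenCV has them; the wrist camera has in their place "T_tool_cam" (4x4, takes a point from camera to tool coordinates, whose origin is the TCP and whose axes are the flange's). Camera axes: x right, y down, z forward; pixel columns grow to the right and rows downward; lengths in m; the calibration is good to about 2 mm. A picture is of the moment at which its call begins: read the wrist's pose just before it. camera_model takes no time and is no camera call.
- ctrl.sign_off(): hands the job in; it is judged then, once.
The state is a dict: "time_s": time; "joint_positions": joint angles; "qvel": joint speeds; "joint_torque": joint torques, N m; "tcp_pos": TCP position; "eef_rot": TCP orientation; "wrist_force": force on the tool from outside, world axes, zero at the start; "wrist_torque": the same for the moment, N m; "gripper_width": finger opening in m; "gripper_force": force on a finger pad.
Only numpy, scipy, OpenCV 4.12 (cv2) and the standard library are available. Lean on these libraries where they do the work, as an engineer would, in place of code of your own. Each camera call takes 0.05 s, during which the arm holds its last target. There are 200 camera calls.

### The job

Take the metal shield box that stands in the way of the tuner's pull rod and set it upright on the black rubber mat, leaving the small things around the tuner and the mat (adapter, screwdriver, spool, heat sink) where they are. Then grip the rod's black handle, pull it out against its spring until the handle's pointer stands level with the steel index post beside the scale, and keep holding it there: finish with the gripper still holding the handle at the mark.

Things in the scene. Friction and masses are not known exactly. Their poses are not given: they have to be found in the camera images.
- tuner: fixed bench tuner. Origin on the bench below the front face of its housing; x is the direction in which the rod pulls out, z up. Base plate 10 mm thick, from x -150 to +180 mm and y -102 to +47 mm; on it the blue housing, x -145 to 0, 80 mm wide, top 85 mm above the bench. The rod is level, on y = 0, 50 mm above the bench, 10 mm in diameter. It runs in a fixed 17 mm sleeve that sticks out 26 mm from the housing. A white scale lies on the plate along y -88 mm
- pull_rod (a joint): how far the rod has been pulled out (m): 0 at the start, fully in; end stop at 0.12. An inner spring draws it back: about 2 N at 0, plus 0.7 N for each 10 mm, some 8 N at most at the index. It does not stay out by itself
- rod_grip (a point): centre of the graspable upper part of the black upright handle at the rod's end, 75 mm above the bench; axes as the tuner's. The handle is a block 24 mm along x, 16 mm along y, from 22 to 95 mm above the bench; take it from above with the fingers on its two y sides. At the start its centre is 55 mm in front of the housing
- rod_pointer (a point): tip of the thin steel pointer that sticks out 70 mm sideways (to the tuner's -y) from the foot of the handle, 30 mm above the bench; it moves with the handle and has the same x as the handle's centre; axes as the tuner's
- index_mark (a point): the length mark: middle of the face, towards the rod, of a fixed upright steel index post, 12 mm along x, 12 mm along y, top 38 mm above the bench, standing on the scale, 50 to 85 mm further out than the pointer is at the start; axes as the tuner's. The pointer passes 4 mm in front of that face
- shield_box_center (a point): centre of the loose cast aluminium shield box, about 0.2 kg: 47 mm along its x, 41 mm along its y, 70 mm tall, with a 12 mm brass connector 9 mm high in the middle of its top; z up. It stands on the base plate in front of the handle, its x within 0.25 rad of the tuner's x, as near as 10 mm to the handle, so grip it from above on its two y sides
- shield_box: the same shield box; origin at the centre of its underside
- mat: black rubber mat, fixed on the bench to the left of the tuner, 200 mm along its x, 150 mm along its y, 3 mm thick; origin at the centre of its underside
- adapter: small brass coaxial adapter, 22 mm across, 30 mm tall, standing on top of the tuner's housing; origin at its underside; not to be disturbed
- driver: screwdriver, 170 mm, lying on the bench beyond the mat; origin at its underside; not to be disturbed
- spool: metal spool with black flanges, 52 mm across, 38 mm tall, standing just left of the mat; origin at its underside; not to be disturbed
- heatsink: finned aluminium heat sink, 50 x 40 x 28 mm, lying just beyond the mat; origin at its underside; not to be disturbed

How it is judged:
By the outcome, as a careful person would: the job done as asked, in the order asked, and still so for the second after the job is handed in, while the arm keeps its last pose, push and grip.
It also fails if it takes over 58 s, if anything falls off the work surface, if the arm or the gripper's body presses on something with over 40 N, if the wrist force passes 120 N, or if a joint passes its speed limit or range.

## Working session

There is one attempt and no reset: what is moved stays moved. The work goes in short steps, Python scripts to look and compute and a tool call to move; the robot and the scene stay as the last step left them, time stands still between calls to the robot, and variables do not carry over. Pictures are saved under pics/ and viewed, at most 10 in all, crops included, and the job is handed in when it is done.

Besides the shell and the picture viewer there is one more tool, called after ">>>" by a JSON object that holds its "op" and its "data", one argument or row to a line. step_arm: Moves the arm, as the interface text tells. Shifts and turns lie within -1 to 1; 1 stands for 10 cm of shift or 90 degrees of turn. Its arguments: {"type":"object","properties":{"moves":{"type":"array"},"force":{"type":"number"}},"required":["moves"]}

```bash
mkdir -p pics; cat > h.py <<'E'
import numpy as np, cv2
from workcell import readout,get_image,camera_model,ctrl
from scipy.spatial.transform import Rotation as R
def save(n,f):
    im=get_image(n); cv2.imwrite('pics/'+f,im[:,:,::-1]); return im
def cam(n,obs=None):
    m=camera_model(n); K=np.array([[m['fx'],0,m['cx']],[0,m['fy'],m['cy']],[0,0,1.]]); d=np.array(m['dist_coeffs'],float)
    if 'rvec' in m: Rm=cv2.Rodrigues(np.array(m['rvec'],float))[0]; t=np.array(m['tvec'],float).ravel()
    else:
        T=np.eye(4); T[:3,:3]=R.from_quat(obs['eef_rot']).as_matrix(); T[:3,3]=obs['tcp_pos']
        W=np.linalg.inv(T@np.array(m['T_tool_cam'])); Rm,t=W[:3,:3],W[:3,3]
    return K,d,Rm,t
def px2w(c,uv,z):
    K,d,Rm,t=c; n=cv2.undistortPoints(np.array(uv,float).reshape(-1,1,2),K,d).reshape(-1,2)
    r=np.c_[n,np.ones(len(n))]@Rm; o=-Rm.T@t; z=np.broadcast_to(z,len(n))
    return o+r*((z-o[2])/r[:,2])[:,None]
def w2px(c,P):
    K,d,Rm,t=c; return cv2.projectPoints(np.array(P,float).reshape(-1,3),cv2.Rodrigues(Rm)[0],t,K,d)[0].reshape(-1,2)
E
python3 - <<'E'
from h import *
o=readout.get_obs(); print(o['tcp_pos'],o['eef_rot'],o['gripper_width'],o['time_s'])
import pickle; pickle.dump(o,open('o0.pkl','wb'))
for n in('scene','side','wrist'): save(n,n+'0.png'); c=cam(n,o); print(n,-c[2].T@c[3],c[2][2])
E
```

```text
[ 6.24606843e-01 -1.99605811e-05  1.91070105e-01] [ 7.07110879e-01  7.07102424e-01 -4.67228608e-04 -3.84958205e-04] 0.08589713412370228 0.0
scene [ 0.90256876 -0.31339921  0.82784883] [-0.28487297  0.41000333 -0.86645523]
side [0.63805846 0.83422478 0.52152363] [ 0.02725377 -0.87216294 -0.48845577]
wrist [0.62509605 0.07797621 0.37349059] [-0.00171019 -0.30439695 -0.95254374]
```

View pics/scene0.png

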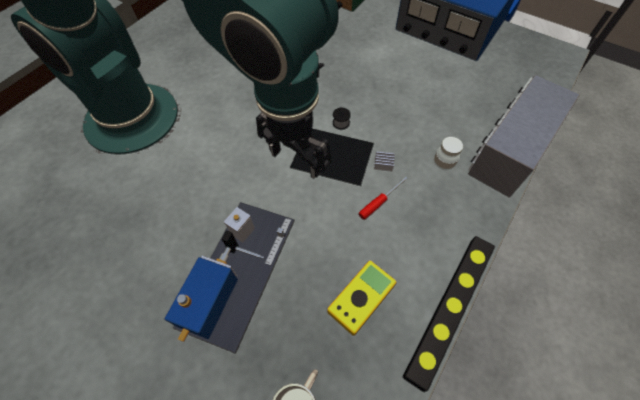

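View pics/side0.png

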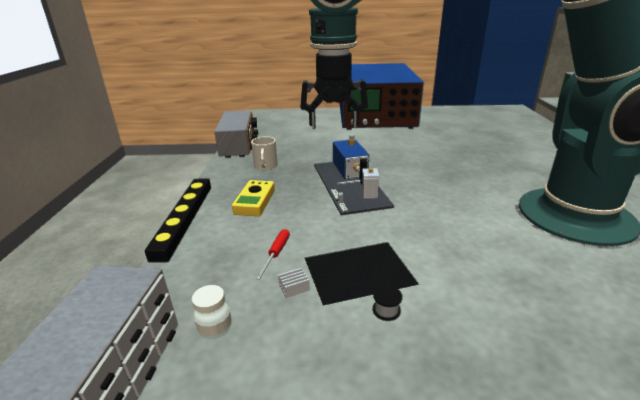

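View pics/wrist0.png

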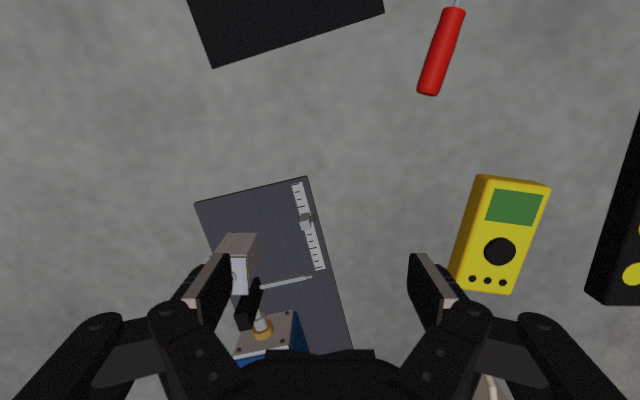

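The overview shows the tuner pulling roughly along world +y, with plate end corners at wrist (195,203) and (307,177). The box is at wrist (237,260) with the handle at (248,305), and the mat lies to the upper left at side (305,258), (389,243), (417,284), (326,302).

```bash
python3 - <<'E'
from h import *
import pickle; o=pickle.load(open('o0.pkl','rb'))
from scipy.optimize import least_squares
cw,cs,cd=cam('wrist',o),cam('scene'),cam('side')
W=[((180,47,10),(195,203)),((180,-102,10),(307,177))]
S=[((180,47,10),(241,203)),((180,-102,10),(294,218)),((-150,-102,10),(236,352))]
def P(p,L):
    a=np.array(L)/1000.; c,s=np.cos(p[2]),np.sin(p[2]); return np.c_[p[0]+c*a[:,0]-s*a[:,1],p[1]+s*a[:,0]+c*a[:,1],a[:,2]]
def f(p): return np.r_[(w2px(cw,P(p,[x[0] for x in W]))-[x[1] for x in W]).ravel(),(w2px(cs,P(p,[x[0] for x in S]))-[x[1] for x in S]).ravel()]
r=least_squares(f,[.6,-.2,1.5]); print(r.x,r.fun.round(1)); p=r.x
print('handle top',w2px(cw,P(p,[(55,0,95)])),w2px(cs,P(p,[(55,0,95)])))
m=px2w(cd,[(305,258),(389,243),(417,284),(326,302)],.003); print(m, np.linalg.norm(np.roll(m,-1,0)-m,axis=1))
m=px2w(cs,[(373,139),(362,184),(291,167)],.003); print(m)
a=cv2.imread('pics/wrist0.png')[165:365,170:370]; b=cv2.imread('pics/scene0.png')[190:290,200:300]
cv2.imwrite('pics/crop0.png',np.hstack([cv2.resize(a,(400,400)),cv2.resize(b,(400,400),interpolation=cv2.INTER_CUBIC)]))
E
```

```text
[ 0.55516726 -0.20943557  1.81769792] [-1.1  0.5  0.7 -1.4 -0.6 -1.2  0.6  1.  -0.4  1.6]
handle top [[244.54573457 322.09065176]] [[226.94592138 235.93167979]]
[[0.69209725 0.17097974 0.003     ]
 [0.49956479 0.1180844  0.003     ]
 [0.46398083 0.25795752 0.003     ]
 [0.64570618 0.30571545 0.003     ]] [0.19966639 0.14432848 0.18789604 0.14249858]
[[0.64448152 0.32260166 0.003     ]
 [0.6955384  0.1749958  0.003     ]
 [0.50654675 0.11590328 0.003     ]]
```

View pics/crop0.png

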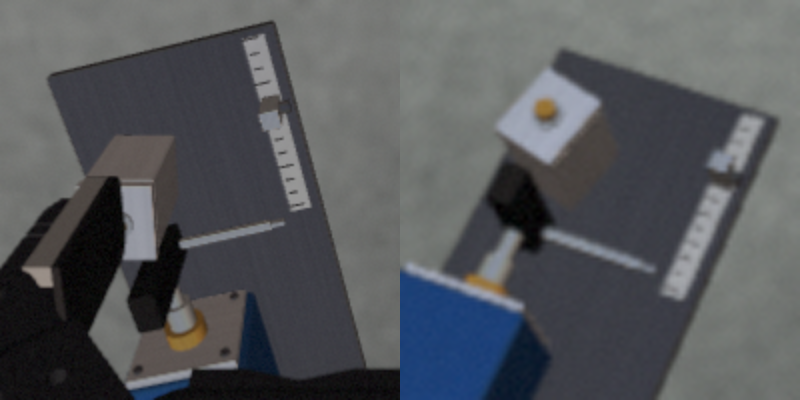

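The crop shows the box top corners at scene (237,207), (250.5,216), (237.5,231), (224,222). The index post top is at scene (280.5,229) and wrist (305,224), and the pointer tip is at wrist (311,277).

```bash
python3 - <<'E'
from h import *
import pickle; o=pickle.load(open('o0.pkl','rb'))
cw,cs=cam('wrist',o),cam('scene')
b=px2w(cs,[(237,207),(250.5,215.7),(237.5,231.2),(224.3,222)],.08); print(b,b.mean(0),px2w(cs,[(236.3,217)],.085))
d=np.roll(b,-1,0)-b; print(np.linalg.norm(d,axis=1),np.degrees(np.arctan2(d[:,1],d[:,0])))
p=(0.55516726,-0.20943557,1.81769792)
def loc(q): c,s=np.cos(p[2]),np.sin(p[2]); q=q-np.array([p[0],p[1],0]); return np.c_[c*q[:,0]+s*q[:,1],-s*q[:,0]+c*q[:,1],q[:,2]]*1000
print('box',loc(b),loc(b.mean(0,keepdims=True)))
print('post',loc(px2w(cs,[(280.5,229)],.038)),loc(px2w(cw,[(305,224)],.038)))
print('ptr tip',loc(px2w(cw,[(311.5,277)],.03)),loc(px2w(cs,[(263,257)],.03)))
E
```

```text
[[ 0.5053208  -0.08427453  0.08      ]
 [ 0.54592845 -0.08464232  0.08      ]
 [ 0.54641895 -0.13104364  0.08      ]
 [ 0.50648177 -0.12998031  0.08      ]] [ 0.52603749 -0.1074852   0.08      ] [[ 0.52349102 -0.10655606  0.085     ]]
[0.04060931 0.04640391 0.03995134 0.04572052] [ -0.51893416 -89.39435536 178.47485074  91.45504705]
box [[133.54796063  17.74538386  80.        ]
 [123.26677918 -21.54091956  80.        ]
 [ 78.15273372 -10.67603375  80.        ]
 [ 88.94449754  27.79015096  80.        ]] [[105.97799277   3.32964538  80.        ]]
post [[131.93005144 -87.46451766  38.        ]] [[129.62253996 -86.46889283  38.        ]]
ptr tip [[ 52.62542719 -74.2534406   30.        ]] [[ 56.38825176 -74.73921659  30.        ]]
```

>>> {"op": "step_arm", "data": {
  "moves": [
    [-0.4, -0.4, 0, 0, 0, 0, 1],
    [-0.8, -0.8, 0, 0, 0, 0, 1],
    [-0.98, -0.97, -0.2, 0, 0, 0, 1],
    [-0.98, -0.97, -0.2, 0, 0, 0, 1]
  ]
}}

```text
time_s: 0.65
tcp_pos: [0.5277, -0.0997, 0.2131]
eef_rot: [0.708, 0.706, 0.0, 0.001]
wrist_force: [1.0, 0.7, -0.0]
gripper_width: 0.0852
gripper_force: 0.0
```

```bash
python3 - <<'E'
from h import *
import pickle
o=readout.get_obs(); print(o['tcp_pos'],o['eef_rot'],o['time_s'])
pickle.dump(o,open('o1.pkl','wb')); save('wrist','wrist1.png')
E
```

```text
[ 0.52768221 -0.09967229  0.21306052] [7.08047873e-01 7.06163614e-01 4.88538142e-04 9.59805112e-04] 0.65
```

View pics/wrist1.png

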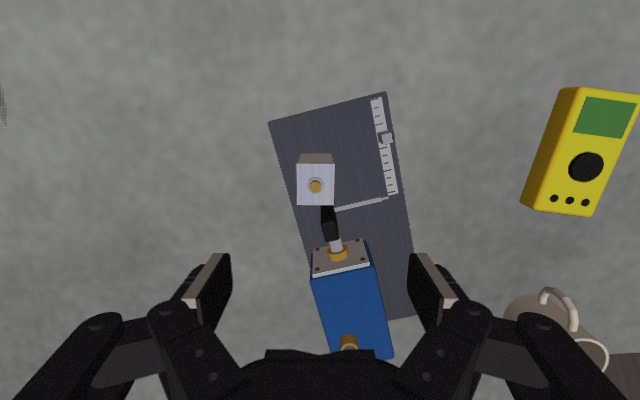

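The wrist view shows the box top at (299,164), (335,163), (334,206), (297,205), plate corners at (269,122), (386,92), the post top at (387,139) and the pointer tip at (386,199).

```bash
python3 - <<'E'
from h import *
import pickle; o=pickle.load(open('o1.pkl','rb')); cw=cam('wrist',o)
b=px2w(cw,[(299,164),(335,163),(334,206),(297,205)],.08); d=np.roll(b,-1,0)-b
print(b.mean(0),np.linalg.norm(d,axis=1),np.degrees(np.arctan2(d[:,1],d[:,0])))
a=px2w(cw,[(269,122),(386,92)],.01); print(a,np.linalg.norm(a[1]-a[0]))
q=px2w(cw,[(387,139),(386,199),(331,206)],[.038,.03,.095])
e=(a[1]-a[0])/np.linalg.norm(a[1]-a[0]); print(e)
h=np.arctan2(e[1],e[0])+np.pi/2; u=np.array([np.cos(h),np.sin(h),0]);v=np.array([-u[1],u[0],0])
O=(a[0]-.18*u-.047*v+a[1]-.18*u+.102*v)/2; print('tuner',O,h); print(q,(q-O)@u,(q-O)@v)
E
python3 -c "
import cv2;a=cv2.imread('pics/wrist1.png')[85:235,255:425];cv2.imwrite('pics/crop1.png',cv2.resize(a,None,fx=4,fy=4,interpolation=cv2.INTER_CUBIC))"
```

```text
[ 0.52465497 -0.10842382  0.08      ] [0.03801464 0.04807355 0.04081972 0.04593202] [  1.45454875 -90.55202194 178.1887564   85.92992247]
[[ 0.46603889 -0.04690289  0.01      ]
 [ 0.60834512 -0.01234921  0.01      ]] 0.14644117845197283
[0.97176373 0.23595605 0.        ]
tuner [ 0.55294059 -0.21103231  0.01      ] 1.8089986071172286
[[ 0.60707669 -0.06469402  0.038     ]
 [ 0.61255985 -0.14090977  0.03      ]
 [ 0.54019342 -0.12725479  0.095     ]] [0.1294325  0.05407502 0.08441973] [-0.0871369  -0.07448167 -0.00738058]
```

View pics/crop1.png

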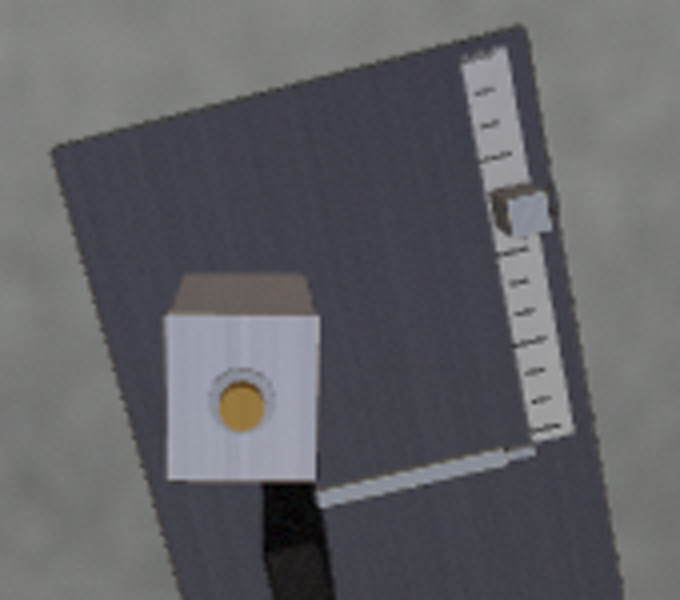

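The box top is centred at about (0.5245,-0.108), with its sides aligned to the world axes. I'm descending on it.

>>> {"op": "step_arm", "data": {
  "moves": [
    [-0.1, -0.03, 0.3, 0, 0, 0, 1],
    [-0.1, -0.03, 0.7, 0, 0, 0, 1],
    [-0.1, -0.03, 0.9, 0, 0, 0, 1],
    [-0.1, -0.03, 0.9, 0, 0, 0, 1]
  ]
}}

```text
time_s: 1.2
tcp_pos: [0.5243, -0.1069, 0.1198]
eef_rot: [0.707, 0.708, -0.001, -0.001]
wrist_force: [0.2, -0.8, -0.1]
gripper_width: 0.0857
gripper_force: 0.0
```

>>> {"op": "step_arm", "data": {
  "moves": [
    [0, 0, 0.3, 0, 0, 0, 1],
    [0, 0, 0.6, 0, 0, 0, 1],
    [0, 0, 0.74, 0, 0, 0, 1],
    [0, 0, 0.74, 0, 0, 0, 1]
  ]
}}

```text
time_s: 1.7
tcp_pos: [0.5251, -0.1077, 0.0477]
eef_rot: [0.707, 0.707, -0.0, -0.0]
wrist_force: [0.2, -0.1, -0.1]
gripper_width: 0.0859
gripper_force: 0.0
```

>>> {"op": "step_arm", "data": {
  "moves": [
    [0, 0, 0, 0, 0, 0, -0.4],
    [0, 0, 0, 0, 0, 0, -0.4],
    [0, 0, 0, 0, 0, 0, -0.4],
    [0, 0, 0, 0, 0, 0, -0.4],
    [0, 0, 0, 0, 0, 0, -0.4],
    [0, 0, 0, 0, 0, 0, -0.4],
    [0, 0, 0, 0, 0, 0, -0.4],
    [0, 0, 0, 0, 0, 0, -0.4]
  ],
  "force": 40
}}

```text
time_s: 2.7
tcp_pos: [0.5249, -0.108, 0.0476]
eef_rot: [0.707, 0.707, -0.0, -0.0]
wrist_force: [0.2, 0.0, 0.5]
gripper_width: 0.0257
gripper_force: 0.0
```

```bash
python3 - <<'E'
from h import *
a=save('scene','s2.png')[150:300,170:330,::-1]; b=save('wrist','w2.png')[...,::-1]
o=readout.get_obs(); print(o['gripper_width'],o['gripper_force'],o['wrist_force'])
cv2.imwrite('pics/c2.png',np.hstack([cv2.resize(a,(400,375)),cv2.resize(b,(400,375))]))
E
```

```text
0.025460757614522923 0.0 [ 0.50274955 -0.41997415 -0.0823602 ]
```

View pics/c2.png

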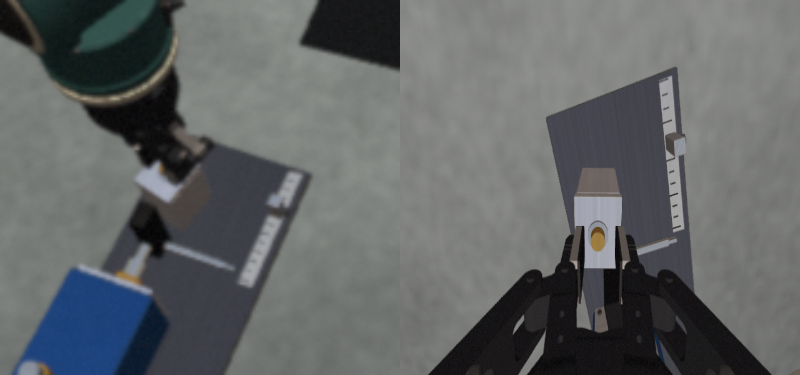

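Width and force say the box isn't between the pads, although the box stands where it was. I'll check where the pads project in both views.

```bash
python3 - <<'E'
from h import *
o=readout.get_obs(); t=np.array(o['tcp_pos'])
print(t,R.from_quat(o['eef_rot']).as_matrix().round(2),o['joint_positions'])
cs,cw=cam('scene'),cam('wrist',o)
B=np.array([.525,-.108,.08])+np.array([[-.02,.023,0],[.02,.023,0],[.02,-.023,0],[-.02,-.023,0]])
for n,P in(('tcp',t),('grasp',t+[0,0,.019]),('palm',t+[0,0,.073]),('pads',np.array([t+[-.013,0,.019],t+[.013,0,.019]])),('box',B)):
    print(n,'crop scene',((w2px(cs,P)-[170,150])*2.5).round().tolist(),'crop wrist',(w2px(cw,P)*[.625,.9375]+[400,0]).round().tolist())
a=cv2.imread('pics/w2.png')[200:400,220:420]; b=cv2.imread('pics/s2.png')[185:265,200:280]
cv2.imwrite('pics/c3.png',np.hstack([cv2.resize(a,(400,400)),cv2.resize(b,(400,400),interpolation=cv2.INTER_CUBIC)]))
E
```

```text
[ 0.5249717  -0.10801911  0.04766468] [[-0.  1. -0.]
 [ 1.  0. -0.]
 [-0. -0. -1.]] [ 0.12378695  0.44837335  0.02661703  1.95167042 -0.01697738  0.74181837
  0.16030315]
tcp crop scene [[174.0, 188.0]] crop wrist [[599.0, 212.0]]
grasp crop scene [[170.0, 179.0]] crop wrist [[599.0, 224.0]]
palm crop scene [[157.0, 151.0]] crop wrist [[599.0, 276.0]]
pads crop scene [[159.0, 172.0], [181.0, 186.0]] crop wrist [[586.0, 224.0], [613.0, 224.0]]
box crop scene [[167.0, 143.0], [200.0, 164.0], [168.0, 202.0], [134.0, 180.0]] crop wrist [[576.0, 197.0], [623.0, 197.0], [621.0, 268.0], [578.0, 268.0]]
```

View pics/c3.png

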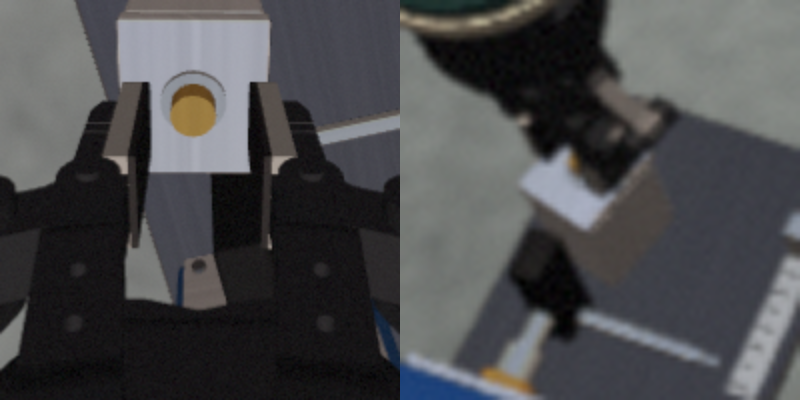

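Image evidence: the pad tips lie in front of and above the box top. The scale between the pads is about 2.0 px/mm against 1.83 at z=0.08, so the tips are about 4 cm higher than the reported TCP implies. I'll open, go 22 mm lower, which is safe under either reading, and close again as a test.

>>> {"op": "step_arm", "data": {
  "moves": [
    [0, 0, 0, 0, 0, 0, 1],
    [0, 0, 0, 0, 0, 0, 1],
    [0, 0, 0, 0, 0, 0, 1],
    [0, 0, 0, 0, 0, 0, 1],
    [0, 0, 0.05, 0, 0, 0, 1],
    [0, 0, 0.12, 0, 0, 0, 1],
    [0, 0, 0.18, 0, 0, 0, 1],
    [0, 0, 0.22, 0, 0, 0, 1],
    [0, 0, 0.22, 0, 0, 0, 1]
  ],
  "force": 25
}}

```text
time_s: 3.92
tcp_pos: [0.5247, -0.108, 0.0253]
eef_rot: [0.707, 0.707, -0.0, -0.0]
wrist_force: [0.7, 0.9, 0.7]
gripper_width: 0.0854
gripper_force: 0.0
```

>>> {"op": "step_arm", "data": {
  "moves": [
    [0, 0, 0, 0, 0, 0, -0.2],
    [0, 0, 0, 0, 0, 0, -0.2],
    [0, 0, 0, 0, 0, 0, -0.2],
    [0, 0, 0, 0, 0, 0, -0.2],
    [0, 0, 0, 0, 0, 0, -0.2],
    [0, 0, 0, 0, 0, 0, -0.2]
  ]
}}

```text
time_s: 4.68
tcp_pos: [0.5251, -0.108, 0.026]
eef_rot: [0.707, 0.707, 0.0, 0.0]
wrist_force: [-1.7, 0.7, 5.5]
gripper_width: 0.0407
gripper_force: 25.7
```

Contact at 41 mm, so the box is gripped, but only near its top. The true fingertips are about 45 mm behind the reported TCP (bounded to 33–54 mm by the two closes). I'll re-grip 20 mm lower.

>>> {"op": "step_arm", "data": {
  "moves": [
    [0, 0, 0, 0, 0, 0, 1],
    [0, 0, 0, 0, 0, 0, 1],
    [0, 0, 0, 0, 0, 0, 1],
    [0, 0, 0, 0, 0, 0, 1],
    [0, 0, 0.06, 0, 0, 0, 1],
    [0, 0, 0.12, 0, 0, 0, 1],
    [0, 0, 0.18, 0, 0, 0, 1],
    [0, 0, 0.2, 0, 0, 0, 1],
    [0, 0, 0.2, 0, 0, 0, 1]
  ]
}}

```text
time_s: 5.8
tcp_pos: [0.5249, -0.108, 0.0055]
eef_rot: [0.707, 0.707, -0.0, -0.0]
wrist_force: [0.2, -0.1, -0.7]
gripper_width: 0.0853
gripper_force: 0.0
```

>>> {"op": "step_arm", "data": {
  "moves": [
    [0, 0, 0, 0, 0, 0, -0.3],
    [0, 0, 0, 0, 0, 0, -0.3],
    [0, 0, 0, 0, 0, 0, -0.3],
    [0, 0, 0, 0, 0, 0, -0.3],
    [0, 0, 0, 0, 0, 0, -0.3],
    [0, 0, 0, 0, 0, 0, -0.3],
    [0, 0, 0, 0, 0, 0, -0.3]
  ],
  "force": 40
}}

```text
time_s: 6.68
tcp_pos: [0.5251, -0.108, 0.0059]
eef_rot: [0.707, 0.707, 0.0, 0.0]
wrist_force: [-1.5, 0.3, 5.7]
gripper_width: 0.0403
gripper_force: 40.1
```

>>> {"op": "step_arm", "data": {
  "moves": [
    [0, 0, -0.1, 0, 0, 0, -0.3],
    [0, 0, -0.4, 0, 0, 0, -0.3],
    [0.05, 0, -0.8, 0, 0, 0, -0.3],
    [0.4, 0.1, -0.9, 0, 0, 0, -0.3],
    [0.8, 0.2, -0.9, 0, 0, 0, -0.3],
    [1.0, 0.2, -0.9, 0, 0, 0, -0.3]
  ]
}}

```text
time_s: 7.42
tcp_pos: [0.5453, -0.0056, 0.0962]
eef_rot: [0.706, 0.708, 0.0, -0.0]
wrist_force: [-0.1, 0.3, -2.0]
gripper_width: 0.0405
gripper_force: 41.2
```

>>> {"op": "step_arm", "data": {
  "moves": [
    [0.4, 0.1, 0, 0, 0, 0, -0.3],
    [0.8, 0.2, 0, 0, 0, 0, -0.3],
    [1.0, 0.2, 0, 0, 0, 0, -0.3]
  ]
}}

```text
time_s: 7.8
tcp_pos: [0.565, 0.0944, 0.0959]
eef_rot: [0.706, 0.708, 0.0, -0.0]
wrist_force: [-0.2, 0.2, -2.8]
gripper_width: 0.0402
gripper_force: 41.2
```

>>> {"op": "step_arm", "data": {
  "moves": [
    [0.4, 0.05, 0, 0, 0, 0, -0.3],
    [0.8, 0.1, 0, 0, 0, 0, -0.3],
    [1.0, 0.1, 0, 0, 0, 0, -0.3],
    [1.0, 0.1, 0, 0, 0, 0, -0.3],
    [1.0, 0.1, 0, 0, 0, 0, -0.3]
  ]
}}

```text
time_s: 8.43
tcp_pos: [0.575, 0.1904, 0.0957]
eef_rot: [0.708, 0.707, -0.0, 0.0]
wrist_force: [-0.2, 0.2, -2.2]
gripper_width: 0.0402
gripper_force: 41.2
```

>>> {"op": "step_arm", "data": {
  "moves": [
    [0.15, 0, 0.2, 0, 0, 0, -0.3],
    [0.15, 0, 0.5, 0, 0, 0, -0.3],
    [0.15, 0, 0.8, 0, 0, 0, -0.3],
    [0.15, 0, 0.9, 0, 0, 0, -0.3],
    [0.15, 0, 0.94, 0, 0, 0, -0.3],
    [0.15, 0, 0.94, 0, 0, 0, -0.3]
  ]
}}

```text
time_s: 9.18
tcp_pos: [0.5753, 0.2071, 0.0022]
eef_rot: [0.707, 0.707, 0.0, 0.0]
wrist_force: [-1.1, -0.3, -1.6]
gripper_width: 0.0406
gripper_force: 41.2
```

>>> {"op": "step_arm", "data": {
  "moves": [
    [0, 0, 0.01, 0, 0, 0, -0.3],
    [0, 0, 0.02, 0, 0, 0, -0.3],
    [0, 0, 0.025, 0, 0, 0, -0.3],
    [0, 0, 0.025, 0, 0, 0, -0.3]
  ]
}}

```text
time_s: 9.68
tcp_pos: [0.575, 0.207, -0.0008]
eef_rot: [0.707, 0.707, 0.0, 0.0]
wrist_force: [-0.7, 0.0, -2.3]
gripper_width: 0.0403
gripper_force: 41.3
```

>>> {"op": "step_arm", "data": {
  "moves": [
    [0, 0, 0.01, 0, 0, 0, -0.3],
    [0, 0, 0.015, 0, 0, 0, -0.3],
    [0, 0, 0.015, 0, 0, 0, -0.3]
  ]
}}

```text
time_s: 10.05
tcp_pos: [0.5751, 0.2071, -0.0012]
eef_rot: [0.707, 0.707, 0.0, 0.0]
wrist_force: [-8.2, -2.8, 19.1]
gripper_width: 0.0406
gripper_force: 43.3
```

>>> {"op": "step_arm", "data": {
  "moves": [
    [0, 0, -0.01, 0, 0, 0, 0.1],
    [0, 0, -0.01, 0, 0, 0, 0.5],
    [0, 0, -0.01, 0, 0, 0, 1],
    [0, 0, -0.01, 0, 0, 0, 1],
    [0, 0, -0.01, 0, 0, 0, 1],
    [0, 0, -0.1, 0, 0, 0, 1],
    [0, 0, -0.5, 0, 0, 0, 1],
    [0, 0, -1.0, 0, 0, 0, 1],
    [0, 0, -1.0, 0, 0, 0, 1]
  ]
}}

```text
time_s: 11.18
tcp_pos: [0.5771, 0.2079, 0.1021]
eef_rot: [0.707, 0.707, 0.003, 0.001]
wrist_force: [-0.0, -0.6, -0.0]
gripper_width: 0.0856
gripper_force: 0.0
```

>>> {"op": "step_arm", "data": {
  "moves": [
    [-0.3, 0, -0.4, 0, 0, 0, 1],
    [-0.8, -0.1, -0.8, 0, 0, 0, 1],
    [-1.0, -0.1, -1.0, 0, 0, 0, 1]
  ]
}}

```text
time_s: 11.55
tcp_pos: [0.565, 0.1044, 0.1996]
eef_rot: [0.708, 0.706, 0.0, 0.001]
wrist_force: [-0.3, 1.1, -0.2]
gripper_width: 0.0853
gripper_force: 0.0
```

>>> {"op": "step_arm", "data": {
  "moves": [
    [-0.5, -0.1, 0, 0, 0, -0.05, 1],
    [-1.0, -0.1, 0, 0, 0, -0.15, 1],
    [-1.0, -0.1, 0, 0, 0, -0.15, 1],
    [-1.0, -0.1, 0, 0, 0, -0.15, 1]
  ]
}}

```text
time_s: 12.05
tcp_pos: [0.5549, 0.0075, 0.1975]
eef_rot: [0.62, 0.785, 0.0, -0.0]
wrist_force: [0.8, -0.9, -0.4]
gripper_width: 0.0854
gripper_force: 0.0
```

```bash
python3 - <<'E'
from h import *
import pickle
o=readout.get_obs(); print(o['tcp_pos'],R.from_quat(o['eef_rot']).as_matrix().round(3),o['time_s'])
pickle.dump(o,open('o4.pkl','wb')); w=save('wrist','wrist4.png'); s=save('scene','s4.png')
cv2.imwrite('pics/c4.png',np.hstack([w,cv2.resize(s[110:310,220:300],(160,400))])[:,:,::-1])
E
```

```text
[0.55487271 0.0074924  0.19753521] [[-0.232  0.973 -0.   ]
 [ 0.973  0.232  0.   ]
 [ 0.    -0.    -1.   ]] 12.05
```

View pics/c4.png

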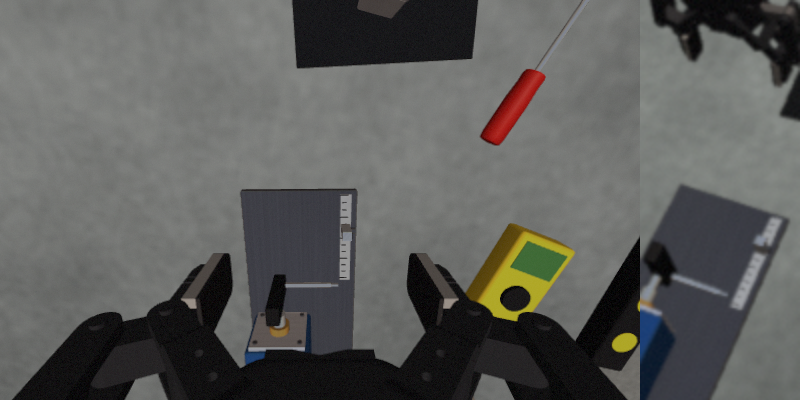

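The box stands on the mat, with its edge visible at (380,8), and the plate is now square in the view. Plate corners are at (241,191), (356,189), the post top at (346,236), the pointer tip at (338,285), and the handle runs from (279,277) to (273,320).

```bash
python3 - <<'E'
from h import *
import pickle
from scipy.optimize import least_squares
O=[pickle.load(open(f'o{i}.pkl','rb')) for i in(0,1,4)]; C=[cam('wrist',o) for o in O]+[cam('scene')]
A,B=(180,47,10),(180,-102,10); T=(55,-78,30)
D=[(0,A,(195,203)),(0,B,(307,177)),(1,A,(268.5,122)),(1,B,(386,92)),(2,A,(241,191)),(2,B,(356,189)),(3,A,(241,203)),(3,B,(294,218)),(3,(-150,-102,10),(236,352)),
 (0,'p',(305,224)),(1,'p',(387.5,138.5)),(2,'p',(346.5,236.5)),(3,'p',(280.5,229)),(0,T,(311.5,277)),(1,T,(388,198)),(2,T,(338,285)),(3,T,(263.5,257.3))]
def P(p,a):
    if isinstance(a,str): a=(p[3]*1000,-88,38)
    a=np.array(a)/1000; c,s=np.cos(p[2]),np.sin(p[2]); return [p[0]+c*a[0]-s*a[1],p[1]+s*a[0]+c*a[1],a[2]]
f=lambda p:np.concatenate([(w2px(C[k],P(p,a))-[uv]).ravel() for k,a,uv in D])
r=least_squares(f,[.555,-.21,1.81,.13],loss='soft_l1'); p=r.x; print(p); print(f(p).reshape(-1,2).round(1).tolist())
for q in [(55,0,95),(67,8,95),(67,-8,95),(43,8,95),(43,-8,95)]: print(q,w2px(C[2],P(p,q)).round(1))
im=cv2.imread('pics/wrist4.png').max(2)
for v in(282,290,300,310,316,320): print(v,np.where(im[v,250:300]<40)[0][[0,-1]]+250)
o=O[2]; M=R.from_quat(o['eef_rot']).as_matrix()
print('handle tool xyz',M.T@(np.array(P(p,(55,0,75)))-o['tcp_pos']), P(p,(55,0,75)),'pull',p[3]-.055)
E
```

```text
[ 0.552689   -0.21044314  1.81024215  0.12981941]
[[-2.1, 0.8], [-0.1, -0.3], [-0.9, -0.2], [0.6, -0.9], [-0.8, 0.1], [1.3, 1.6], [-1.0, -1.3], [-0.1, 1.3], [-2.3, 1.5], [0.0, 0.6], [-0.2, -0.6], [0.8, -0.5], [-1.0, 1.0], [0.8, -1.2], [0.4, -0.8], [0.0, -0.2], [-0.5, 0.8]]
(55, 0, 95) [[272.3 318.5]]
(67, 8, 95) [[264.6 309.6]]
(67, -8, 95) [[278.9 309.5]]
(43, 8, 95) [[265.8 327.3]]
(43, -8, 95) [[279.8 327.2]]
282 [272 285]
290 [270 285]
300 [268 283]
310 [265 281]
316 [266 280]
320 [266 279]
handle tool xyz [-0.15652306 -0.05296937  0.12248811] [np.float64(0.5396449651426968), np.float64(-0.1570123097323607), np.float64(0.075)] pull 0.0748194077044555
```

The tuner pose fits to about 1 px and the handle edges agree. The pull needed is 74.8 mm. I'm moving above the handle, then down, with TCP z about 0.014 given the tip offset.

>>> {"op": "step_arm", "data": {
  "moves": [
    [-0.5, -0.2, 0, 0, 0, 0, 1],
    [-1.0, -0.4, 0, 0, 0, 0, 1],
    [-1.0, -0.53, 0, 0, 0, 0, 1]
  ]
}}

```text
time_s: 12.52
tcp_pos: [0.5263, -0.1054, 0.1975]
eef_rot: [0.621, 0.784, -0.0, 0.0]
wrist_force: [0.2, -0.2, 0.2]
gripper_width: 0.0852
gripper_force: 0.0
```

>>> {"op": "step_arm", "data": {
  "moves": [
    [-0.4, 0, 0.2, 0, 0, 0, 1],
    [-0.56, 0, 0.5, 0, 0, 0, 1],
    [-0.56, 0, 0.8, 0, 0, 0, 1],
    [-0.56, 0, 0.8, 0, 0, 0, 1],
    [-0.56, 0, 0.8, 0, 0, 0, 1]
  ]
}}

```text
time_s: 13.15
tcp_pos: [0.5406, -0.1561, 0.1188]
eef_rot: [0.619, 0.786, 0.0, 0.0]
wrist_force: [0.7, -0.1, 1.2]
gripper_width: 0.0854
gripper_force: 0.0
```

```bash
python3 - <<'E'
from h import *
o=readout.get_obs(); p=(0.552689,-0.21044314,1.81024215); c,s=np.cos(p[2]),np.sin(p[2])
M=R.from_quat(o['eef_rot']).as_matrix(); print(o['tcp_pos'],M.round(3).tolist(),M.T@(np.array([p[0]+.055*c,p[1]+.055*s,.014])-o['tcp_pos']))
E
```

```text
[ 0.54057812 -0.15614872  0.11876759] [[-0.235, 0.972, 0.001], [0.972, 0.235, -0.0], [-0.0, 0.001, -1.0]] [-0.00059749 -0.00120128  0.10476672]
```

>>> {"op": "step_arm", "data": {
  "moves": [
    [-0.01, -0.01, 0.3, 0, 0, 0, 1],
    [-0.01, -0.01, 0.6, 0, 0, 0, 1],
    [-0.01, -0.01, 0.85, 0, 0, 0, 1],
    [-0.01, -0.01, 1.0, 0, 0, 0, 1],
    [-0.01, -0.01, 1.0, 0, 0, 0, 1]
  ]
}}

```text
time_s: 13.78
tcp_pos: [0.5392, -0.158, 0.0178]
eef_rot: [0.619, 0.785, -0.0, -0.0]
wrist_force: [-0.3, 0.5, 0.9]
gripper_width: 0.0855
gripper_force: 0.0
```

>>> {"op": "step_arm", "data": {
  "moves": [
    [0, 0, 0, 0, 0, 0, -0.5],
    [0, 0, 0, 0, 0, 0, -1],
    [0, 0, 0, 0, 0, 0, -1],
    [0, 0, 0, 0, 0, 0, -1],
    [0, 0, 0, 0, 0, 0, -1],
    [0, 0, 0, 0, 0, 0, -1],
    [0, 0, 0, 0, 0, 0, -1],
    [0, 0, 0, 0, 0, 0, -1],
    [0, 0, 0, 0, 0, 0, -1]
  ],
  "force": 60
}}

```text
time_s: 14.9
tcp_pos: [0.5394, -0.1583, 0.018]
eef_rot: [0.619, 0.785, 0.0, 0.0]
wrist_force: [-0.8, 0.7, 7.4]
gripper_width: 0.0154
gripper_force: 58.5
```

>>> {"op": "step_arm", "data": {
  "moves": [
    [0.06, 0, 0, 0, 0, 0, -1],
    [0.15, 0, 0, 0, 0, 0, -1],
    [0.25, 0, 0, 0, 0, 0, -1],
    [0.35, 0, 0, 0, 0, 0, -1],
    [0.45, 0, 0, 0, 0, 0, -1],
    [0.55, 0, 0, 0, 0, 0, -1],
    [0.65, 0, 0, 0, 0, 0, -1],
    [0.71, 0, 0, 0, 0, 0, -1],
    [0.74, 0, 0, 0, 0, 0, -1],
    [0.74, 0, 0, 0, 0, 0, -1],
    [0.74, 0, 0, 0, 0, 0, -1]
  ]
}}

```text
time_s: 16.27
tcp_pos: [0.5219, -0.0872, 0.018]
eef_rot: [0.619, 0.785, -0.0, 0.001]
wrist_force: [-0.3, -6.3, 6.8]
gripper_width: 0.0154
gripper_force: 59.1
```

```bash
python3 - <<'E'
from h import *
import pickle
o=readout.get_obs(); pickle.dump(o,open('o5.pkl','wb'))
p=(0.552689,-0.21044314,1.81024215); c,s=np.cos(p[2]),np.sin(p[2])
d=np.array(o['tcp_pos'])-[p[0],p[1],0]; print('tcp in tuner',c*d[0]+s*d[1],-s*d[0]+c*d[1]); F=o['wrist_force']; print('F along',c*F[0]+s*F[1],F)
P=lambda x,y,z:[p[0]+c*x-s*y,p[1]+s*x+c*y,z]
w=save('wrist','wrist5.png'); s5=save('scene','s5.png'); cw=cam('wrist',o)
for n,cc in(('w',cw),('s',cam('scene'))): print(n,w2px(cc,[P(.13,-.078,.03),P(.13,-.088,.038),P(.13,-.03,.03)]).round(1).tolist())
q=w2px(cw,[P(.13,-.08,.034)])[0].astype(int); q2=w2px(cam('scene'),[P(.13,-.08,.034)])[0].astype(int); print(q,q2)
def crop(im,q,r): y=int(np.clip(q[1]-r,0,400-2*r)); x=int(np.clip(q[0]-r,0,640-2*r)); print(x,y); return cv2.resize(im[y:y+2*r,x:x+2*r],(400,400),interpolation=cv2.INTER_CUBIC)
cv2.imwrite('pics/c5.png',np.hstack([crop(w,q,50),crop(s5,q2,25)])[:,:,::-1])
E
```

```text
tcp in tuner 0.12706070006964415 0.0006693259253169187
F along -6.038602164535425 [-0.29251471 -6.28735731  6.75550235]
w [[448.2, 229.1], [471.0, 234.6], [369.3, 229.3]]
s [[276.1, 230.1], [279.6, 229.9], [257.8, 223.9]]
[454 231] [276 229]
404 181
251 204
```

View pics/c5.png

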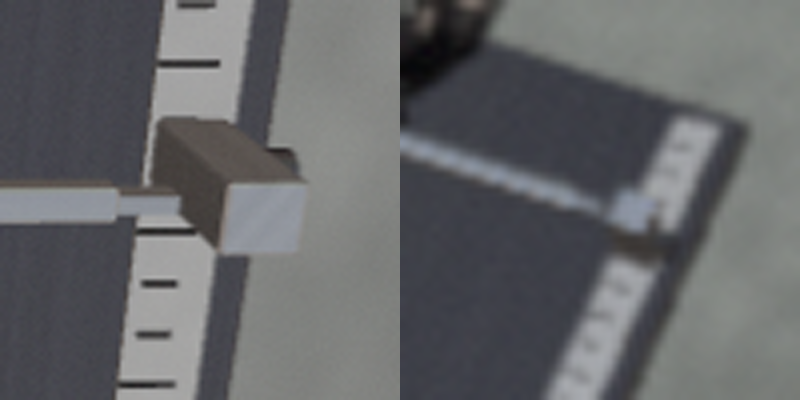

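The close view shows the pointer tip at wrist (449.5,232) in front of the post face, and the post top centre at (469.7,235.7). The scene crop has the tip slightly short of the post centre or level with it.

```bash
python3 - <<'E'
from h import *
import pickle
o=pickle.load(open('o5.pkl','rb')); cw=cam('wrist',o); cs=cam('scene')
p=(0.552689,-0.21044314,1.81024215); c,s=np.cos(p[2]),np.sin(p[2])
def loc(c_,uv,z): q=px2w(c_,uv,z)-[p[0],p[1],0]; return (np.c_[c*q[:,0]+s*q[:,1],-s*q[:,0]+c*q[:,1]]*1000).round(1).tolist()
W=lambda *a:[(404+x/4,181+y/4) for x,y in a]
print('post corners',loc(cw,W((230,183),(305,183),(304,254),(221,254)),.038))
print('ptr edges',loc(cw,W((150,195),(150,214),(50,190),(50,222)),[.031,.031,.032,.032]))
S=lambda *a:[(251+(x-400)/8,204+y/8) for x,y in a]
print('scene post top',loc(cs,S((633,208)),.038),'ptr',loc(cs,S((590,204),(500,174)),.031))
E
```

```text
post corners [[135.0, -81.8], [135.0, -92.6], [123.6, -94.2], [123.6, -82.1]]
ptr edges [[130.0, -73.6], [126.9, -73.9], [131.3, -58.0], [126.1, -58.5]]
scene post top [[130.3, -89.3]] ptr [[129.9, -74.7], [129.9, -45.3]]
```

>>> {"op": "step_arm", "data": {
  "moves": [
    [0.005, 0, 0, 0, 0, 0, -1],
    [0.01, 0, 0, 0, 0, 0, -1],
    [0.01, 0, 0, 0, 0, 0, -1],
    [0.01, 0, 0, 0, 0, 0, -1],
    [0.01, 0, 0, 0, 0, 0, -1]
  ]
}}

```text
time_s: 17.0
tcp_pos: [0.5217, -0.0863, 0.018]
eef_rot: [0.619, 0.785, -0.0, 0.001]
wrist_force: [0.0, -7.7, 6.9]
gripper_width: 0.0154
gripper_force: 59.1
```

```bash
python3 - <<'E'
from h import *
o=readout.get_obs(); p=(0.552689,-0.21044314,1.81024215); c,s=np.cos(p[2]),np.sin(p[2])
d=np.array(o['tcp_pos'])-[p[0],p[1],0]; print('tcp in tuner',c*d[0]+s*d[1],'w',o['gripper_width'],o['gripper_force'])
d0=np.array([.5394,-.1583,0])-o['tcp_pos']; print('travel',np.hypot(*d0[:2]))
for n in('side','scene'):
    cc=cam(n); im=get_image(n); q=w2px(cc,[[.575,.207,.073]])[0]; pt=w2px(cc,np.array([.575,.207,.073])+np.array([[-.02,.023,0],[.02,.023,0],[.02,-.023,0],[-.02,-.023,0]])); 
    x,y=q.astype(int); r=(im[y-40:y+40,x-40:x+40].min(2)>120).astype('uint8')
    k,l,st,ce=cv2.connectedComponentsWithStats(r); i=1+np.argmax(st[1:,4])
    print(n,'pred',q,'area',cv2.contourArea(pt.astype('float32')),'blob',ce[i]+[x-40,y-40],st[i])
E
```

```text
tcp in tuner 0.12799061052764305 w 0.01535077228393971 59.0715765953064
travel 0.07418355158264814
side pred [360.36540014 241.05219647] area 262.7367755633313 blob [358.12935017 228.72959655] [   0    0   80   57 3247]
scene pred [330.65472025 139.40933343] area 213.04332037689164 blob [326.38356683 120.24422567] [   0    0   80   65 2641]
```

```bash
python3 - <<'E'
from h import *
im=get_image('scene'); cc=cam('scene'); b=np.array([.575,.207,0]); k=np.array([[-.02,.023,0],[.02,.023,0],[.02,-.023,0],[-.02,-.023,0]])
for n,z,f in(('top',.073,.8),('ring',.073,1.5)): 
    m=np.zeros((400,640),'uint8'); cv2.fillPoly(m,[w2px(cc,b+k*f+[0,0,z]).round().astype(int)],1); print(n,im[m>0].mean(0).round(),im[m>0].std(0).round())
x,y=w2px(cc,b+[0,0,.073])[0].astype(int); print(x,y); print(im[y-14:y+26:2,x-20:x+22:2].mean(2).astype(int))
E
```

```text
top [154. 156. 164.] [18. 24. 38.]
ring [113. 114. 117.] [47. 49. 55.]
330 139
[[135 136 135 136 135 136 137 138 140 141 135 109  34  54  57  53  57  56
   46  44 127]
 [112 121 133 138 141 140 137 137 139 139 135 131  87  36  40  51  47  37
   41 106 130]
 [ 26  34  52  74 106 126 132 136 140 143 140 137 132 121  82  61  67  85
  128 134 131]
 [ 25  22  24  24  25  31  43  66 108 160 164 147 136 135 137 134 135 135
  133 134 134]
 [ 25  24  23  24  27  24  23  35 123 170 172 174 167 149 132 136 133 133
  131 131 135]
 [ 23  26  21  20  23  26  26 102 167 167 137 152 173 173 158 103  94 112
  119 127 133]
 [ 26  26  21  23  25  26  92 164 169 137 105 110 167 174 174 162  60  23
   33  51  76]
 [ 25  23  23  24  26  75 165 171 170 120  67  95 154 177 169 124  40  25
   27  25  25]
 [ 21  22  25  26  34 139 171 173 173 146 130 134 174 174 136  67  29  23
   25  23  24]
 [ 24  22  23  27  30  87 134 164 174 174 174 178 175 144  75  65  24  23
   23  24  22]
 [ 22  23  26  27  28  63  84  89 136 167 178 175 154  87  69  62  24  22
   20  25  24]
 [ 24  24  25  25  23  61  71  71  91  91 139 159  86  68  71  63  28  23
   26  24  24]
 [ 24  25  22  24  27  61  70  72  71  72  86  86  71  70  71  60  26  25
   25  26  20]
 [ 25  23  25  22  26  56  71  69  71  70  70  71  69  68  68  59  26  23
   22  23  26]
 [ 25  20  23  23  26  54  70  70  71  71  71  70  70  70  69  45  21  19
   24  23  26]
 [ 25  23  24  23  26  55  71  70  72  71  70  69  67  69  56  30  26  23
   24  24  26]
 [ 22  23  25  21  22  49  68  69  72  70  71  71  68  62  30  23  25  21
   23  22  22]
 [ 21  25  24  21  25  26  35  56  71  71  71  68  64  35  23  23  25  23
   27  23  23]
 [ 23  25  23  22  29  21  23  25  38  62  71  65  40  25  27  26  25  27
   23  23  26]
 [ 24  23  23  19  22  20  21  24  23  27  43  45  25  25  25  25  24  22
   20  26  23]]
```

The pixels show the box upright, connector up, with the mat around its base. The pointer is at the mark and the handle is held at 59 N, so I'm handing in.

```bash
python3 -c "
from workcell import ctrl
print(ctrl.sign_off())"
```

```text
the job is handed in; nothing more can be done
None
```

I set the shield box upright on the mat and signed off at about 17 s with the rod pulled out about 74 mm, its pointer level with the index post to within about 1 mm by my measurement, and the gripper still holding the handle at 59 N.

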